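# Set up the filtering manifold for three water samples

### The job

Get the filtering manifold ready for three water samples: seat the loose funnel on the bare filter head and put its lid on top, and stand each sample bottle in the drip tray directly in front of the funnel of its size - the largest bottle in front of the largest funnel, the middle one in front of the funnel you have just seated, the smallest in front of the smallest funnel. Keep the bottles upright, and leave the dish with the used filter where it is.

Things in the scene. Friction and masses are not known exactly. Their poses are not given: they have to be found in the camera images.
- manifold: Fixed manifold in a white drip tray 270 (x) by 410 mm (y), rim 20 mm high. Origin: tray centre at bench height; -x is the front, with the black valves, towards the robot. Steel bar along y at x = +70 mm (50 wide, top at 55 mm) with places at y = -125, 0, 125 mm; what stands on which place varies. Tray floor, 4 mm above the bench, is free from x = -131 to +25 mm, for the bottles.
- funnel_large: The larger of the two funnels already mounted, fixed on a manifold place: round steel funnel 84 mm in diameter with lid and black knob, knob top 172 mm above the origin. Origin: on its axis at the top of the manifold bar, 55 mm above the bench; axes parallel to the manifold's (-x to the front).
- funnel_small: The smaller of the two funnels already mounted, fixed on a manifold place: round steel funnel 46 mm in diameter with lid and black knob, knob top 122 mm above the origin. Origin: on its axis at the top of the manifold bar, 55 mm above the bench; axes parallel to the manifold's (-x to the front).
- head_bare: Bare filter head, fixed on the one place without a funnel: steel flange 74 mm in diameter, its top 30 mm above the origin; on it a chamfered spigot 59 mm in diameter, 9 mm tall, with a grey filter support. A funnel's foot goes over the spigot and rests on the flange. Origin: on its axis at the top of the bar, 55 mm above the bench; axes parallel to the manifold's.
- funnel_loose: The loose funnel (middle size): plain steel tube open at both ends, upright on its foot, 90 mm tall, 66 mm outside and 58 mm inside diameter; the lowest 14 mm are a collar, 74 mm outside, 66 mm inside. 0.16 kg. Origin: centre of the underside, z up.
- lid: Lid of the loose funnel, right way up: steel plate 72 mm in diameter, 4 mm thick; below it a locating disc (52 mm in diameter, 6 mm deep) that drops into the funnel's mouth while the plate rests on the rim; black knob 20 mm in diameter, from 10 to 36 mm above the origin. 0.06 kg. Origin: centre of the locating disc's underside, z up.
- bottle_large: Full sample bottle, white with a blue screw cap, loose, upright: the largest of three alike. Body diameter 72 mm, overall height 168 mm; the cap, 58 mm in diameter, is the top 26 mm, with a sloping shoulder below. About 0.50 kg. Origin: centre of the underside, z up.
- bottle_medium: Full sample bottle, white with a blue screw cap, loose, upright: the middle one of three alike. Body diameter 61 mm, overall height 132 mm; the cap, 50 mm in diameter, is the top 26 mm, with a sloping shoulder below. About 0.28 kg. Origin: centre of the underside, z up.
- bottle_small: Full sample bottle, white with a blue screw cap, loose, upright: the smallest of three alike. Body diameter 50 mm, overall height 100 mm; the cap, 43 mm in diameter, is the top 26 mm, with a sloping shoulder below. About 0.14 kg. Origin: centre of the underside, z up.
- dish: Open glass dish, 60 mm in diameter, 14 mm high, with a used filter drying in it, loose on the bench among the things; to be left where it is. Origin: centre of the underside.

How it is judged:
At the end, for the whole second after the job is handed in: Loose funnel level on the bare head's flange (axes within 8 mm), its lid level on its rim (within 8 mm); each bottle upright on the tray floor in front of the bar, within 15 mm along the bar of the axis of the funnel of its own size; all at rest (z of funnel_loose in the frame of head_bare between 0.027 and 0.034 m and horizontal distance between funnel_loose and head_bare below 0.008 m and angle between each of funnel_loose, lid, bottle_large, bottle_medium, bottle_small's own z axis and vertical below 0.06 rad and z of lid in the frame of funnel_loose between 0.081 and 0.088 m and horizontal distance between lid and funnel_loose below 0.008 m and y of bottle_large in the frame of funnel_large between -0.015 and 0.015 m and x of bottle_large in the frame of funnel_large between -0.185 and -0.06 m and z of bottle_large in the frame of manifold between 0.001 and 0.008 m and y of bottle_medium in the frame of head_bare between -0.015 and 0.015 m and x of bottle_medium in the frame of head_bare between -0.185 and -0.06 m and z of bottle_medium in the frame of manifold between 0.001 and 0.008 m and y of bottle_small in the frame of funnel_small between -0.015 and 0.015 m and x of bottle_small in the frame of funnel_small between -0.185 and -0.06 m and z of bottle_small in the frame of manifold between 0.001 and 0.008 m and linear speed of each of funnel_loose, lid, bottle_large, bottle_medium, bottle_small below 0.02 m/s); the robot touches nothing.
It fails at once if a sample bottle is tipped over (tilted more than about 30 degrees) (angle between any of bottle_large, bottle_medium, bottle_small's own z axis and vertical above 0.55 rad).
It fails at once if the dish with the used filter is shifted by more than 15 mm (distance of dish from where it was at the start of the episode above 0.015 m).
It also fails if it takes over 144 s, if anything falls off the work surface, if the arm or the gripper's body presses on something with over 40 N, if the wrist force passes 120 N, or if a joint passes its speed limit or range.

### The arm

A 6-joint arm with a two-finger parallel gripper is mounted at the origin on the work surface. World frame = base frame: x ahead of the robot, y to its left, z up, the work surface at z = 0. Lengths are in m, angles in rad, forces in N, time in s.
With the tool pointing down it reaches from about 0.4 to 0.825 m from the base axis. Payload 7 kg.
Tool frame: the origin (TCP) lies midway between the tips of the shut fingers; the grasp point (between the pads) lies 19 mm behind it (grip_point_offset is the distance from the TCP to the grasp point, in m); z points along the fingers, y is the line along which they close (so a half turn about z gives the same grasp; the last joint's range is limited). The gripper opens to 88 mm and grips with 3 to 60 N. Pads are 19 mm wide; open, the fingers measure 130 mm over their backs; the gripper's body (78 mm by 193 mm) begins 47 mm behind the grasp point.
Start: joints at [1.631, 0.359, 0.012, 0, -1.224, -0.288], TCP at [0.152, 0.658, 0.227] pointing down, gripper open.
Joint ranges: [-3.07, 3.07], [-1.43, 2.12], [-1.02, 1.25], [-3.03, 1.67], [-3.05, -0], [-3.03, 3.03]. Speed limits (rad/s): [2.39, 2.39, 3.01, 3.14, 3.14, 3.14].

### API

Orientations are given as [roll, pitch, yaw] about the fixed x, y, z axes, in that order (R = Rz(yaw) Ry(pitch) Rx(roll)).
In Python, from station import get_state, grab_frame, camera_params, job_done, grip_point_offset gives the robot as it stands.
- The arm moves only by the shell command python3 -m creep 'ROWS' [FORCE]. ROWS is JSON, a list that holds one entry, the list of rows, each a list of 7 numbers: the finger opening in cm, from 0 to 8.76, then the shift along the tool's x, y, z in cm, then the turn, a rotation vector about the tool's x, y, z in rad. In form: [[[fingers, tx, ty, tz, wx, wy, wz], ...]]. A call has 1 to 20 rows; each row is the pose to reach, as a shift and turn from the pose commanded when the call began, along the tool's axes at that moment; what a row does not reach only later rows make up. A row lasts 1/8 s, in which the tool goes at most 62.5 mm and 10.7 degrees, less where a joint would pass 70% of its speed; a pose out of reach is approached as far as the arm can. A call with a gripper value outside its range is refused whole. The fingers move at their own pace and stop on an object; FORCE is the grip in N (left out, the last holds). Time passes only in rows, so rows that repeat a pose let the fingers close. It gives the time, the measured TCP pose, the force, the opening and the grip force at its end, in the units of the state.
- get_state(): the state, without advancing time (a new reading comes with each control period).
- grab_frame(name): name is "side" or "top"; returns the picture (400x640x3 uint8, blue, green, red); there is no depth.
- camera_params(name): a dict with "vertical_fov" (degrees; the focal length in pixels is half the picture's height over the tangent of half this angle, whatever the lens; pixels are square), "cx", "cy" (the principal point, pixels), "view" (4x4, takes a point from world to camera coordinates). Camera axes: x right, y down, z forward; pixel columns grow to the right and rows downward; lengths in m; the calibration is good to about 2 mm. A picture is of the moment at which its call begins. camera_params takes no time and is no camera call.
- job_done(): hands the job in; it is judged then, once.
The state is a dict: "t": time; "q": joint angles; "qd": joint speeds; "joint_efforts": joint torques, N m; "eef_pos": TCP position; "ee_rot": TCP orientation; "force": force on the tool from outside, world axes, zero at the start; "moment": the same for the moment, N m; "width": finger opening in m; "gripper_force": force on a finger pad.
Only numpy, scipy, OpenCV 4.12 (cv2) and the standard library are available. Lean on these libraries where they do the work, as an engineer would, in place of code of your own. Each camera call takes 0.05 s, during which the arm holds its last target. There are 200 camera calls.

## Working session

There is one attempt and no reset: what is moved stays moved. The work goes in short steps, Python scripts to look and compute and a shell command to move; the robot and the scene stay as the last step left them, time stands still between calls to the robot, and variables do not carry over. Pictures are saved under pics/ and viewed, at most 14 in all, crops included, and the job is handed in when it is done.

```bash
mkdir -p pics; ls; python3 - <<'E'
from station import *
import cv2,json,numpy as np
print(get_state(), grip_point_offset if not callable(grip_point_offset) else grip_point_offset())
for n in("side","top"):
    f=grab_frame(n); cv2.imwrite(f"pics/{n}0.png",f); p=camera_params(n); print(n,p)
E
```

```text
pics
{'t': 0.0, 'q': array([ 1.63110518e+00,  3.59394994e-01,  1.10664987e-02, -3.73798641e-04,
       -1.22409314e+00, -2.88072639e-01]), 'qd': array([-0.00027465,  0.00043619,  0.00086903,  0.00149884,  0.00217286,
       -0.00040044]), 'joint_efforts': array([ 5.16867863e-05, -5.82704008e+01,  2.93071014e+01,  6.99741930e+00,
        7.19486197e-03, -1.48699041e-04]), 'eef_pos': array([0.15234011, 0.65708339, 0.2256165 ]), 'ee_rot': array([ 3.13993448e+00, -1.24890951e-04, -2.27890982e-01]), 'force': array([-0.38698816, -0.79004578,  0.26658599]), 'moment': array([-0.03029529,  0.00450421, -0.03131397]), 'gripper_force': 0.0, 'width': 0.08776798169886321} 0.0188
side {'vertical_fov': 45.486356629730544, 'cx': 325.86754906194216, 'cy': 205.90994008902007, 'view': array([[ 0.93336808, -0.35886794, -0.00615063, -0.52670776],
       [-0.2740327 , -0.70144649, -0.65793533,  0.160704  ],
       [ 0.23179756,  0.61578131, -0.75304931,  1.38320792],
       [ 0.        ,  0.        ,  0.        ,  1.        ]])}
top {'vertical_fov': 57.725731469346606, 'cx': 318.4115177729705, 'cy': 204.28688929819918, 'view': array([[-0.01929985, -0.99933708, -0.03086923, -0.00343876],
       [-0.99527002,  0.02214316, -0.09459001,  0.54587777],
       [ 0.09521085,  0.02889765, -0.9950376 ,  0.98019993],
       [ 0.        ,  0.        ,  0.        ,  1.        ]])}
```

View pics/side0.png

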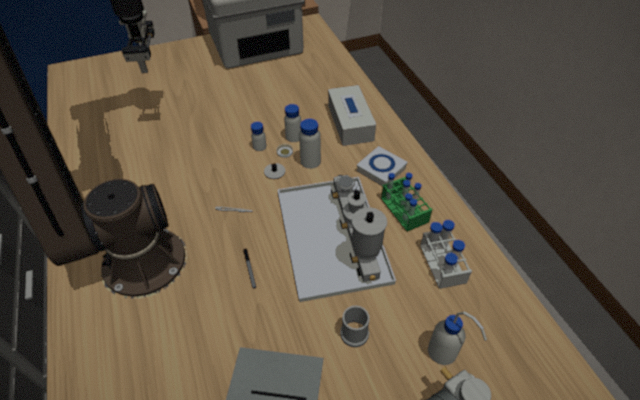

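View pics/top0.png

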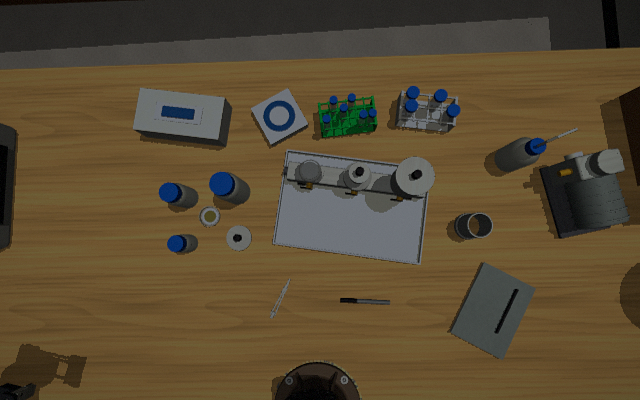

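The top view shows the caps at about (172,192), (222,184) and (178,243), the dish at (210,216), and the lid knob at (237,238). The bare head is at (309,170), the small funnel at (359,171), the large funnel at (417,174), and the loose funnel at (473,225). The side view agrees. I'll measure with masks next, and enlarge crops to check.

```bash
cat > h.py <<'E'
import numpy as np, cv2
from station import *
P={n:camera_params(n) for n in("side","top")}
def K(n):
    p=P[n]; f=200/np.tan(np.radians(p["vertical_fov"]/2)); return f,p["cx"],p["cy"],np.array(p["view"])
def ray(n,uv):
    f,cx,cy,V=K(n); d=V[:3,:3].T@np.array([(uv[0]-cx)/f,(uv[1]-cy)/f,1]); return -V[:3,:3].T@V[:3,3], d/np.linalg.norm(d)
def plane(n,uv,z):
    o,d=ray(n,uv); return o+d*(z-o[2])/d[2]
def tri(a,b):
    o1,d1=ray("side",a); o2,d2=ray("top",b)
    s=np.linalg.lstsq(np.c_[d1,-d2],o2-o1,rcond=None)[0]; p,q=o1+d1*s[0],o2+d2*s[1]
    return (p+q)/2, np.linalg.norm(p-q)
def proj(n,X):
    f,cx,cy,V=K(n); c=V[:3,:3]@X+V[:3,3]; return np.array([f*c[0]/c[2]+cx,f*c[1]/c[2]+cy])
def blobs(im,lo,hi,roi,amin=8):
    x0,y0,x1,y1=roi; m=cv2.inRange(cv2.cvtColor(im[y0:y1,x0:x1],cv2.COLOR_BGR2HSV),lo,hi)
    n,l,s,c=cv2.connectedComponentsWithStats(m); return [(c[i]+[x0,y0],s[i][4],s[i][:4]+[x0,y0,0,0]) for i in range(1,n) if s[i][4]>=amin]
E
python3 - <<'E'
from h import *
np.set_printoptions(precision=4,suppress=True)
S,T=cv2.imread("pics/side0.png"),cv2.imread("pics/top0.png")
for n,im,roi in(("side",S,(240,90,330,160)),("top",T,(150,160,260,270))):
    for b in blobs(im,(105,120,40),(130,255,255),roi): print(n,b)
# lid/knob dark blobs
for n,im,roi in(("side",S,(255,155,295,185)),("top",T,(225,222,255,255)),("side",S,(335,180,385,230)),("top",T,(345,160,430,190))):
    for b in blobs(im,(0,0,0),(179,255,50),roi,4): print("dark",n,b)
def crop(im,x0,y0,w,h,k): return cv2.resize(im[y0:y0+h,x0:x0+w],None,fx=k,fy=k,interpolation=cv2.INTER_CUBIC)
a=np.hstack([crop(T,150,155,130,100,3),crop(S,240,95,130,100,3)])
b=np.hstack([crop(T,270,140,130,100,3),crop(S,270,165,130,100,3)])
c=np.hstack([crop(T,370,140,130,60,3)*1,crop(S,300,290,130,60,3)])
cv2.imwrite("pics/a.png",np.clip(1.5*np.vstack([a,b]).astype(float),0,255).astype(np.uint8))
c=np.vstack([np.hstack([crop(T,380,140,130,110,3),crop(S,300,255,130,110,3)])])
cv2.imwrite("pics/b.png",np.clip(1.5*c.astype(float),0,255).astype(np.uint8))
E
```

```text
side (array([291.563 , 110.6444]), np.int32(135), array([285, 105,  13,  13]))
side (array([308.8364, 126.5636]), np.int32(220), array([301, 119,  17,  16]))
side (array([256.7407, 127.6389]), np.int32(108), array([251, 122,  12,  12]))
top (array([220.8824, 183.1719]), np.int32(442), array([209, 172,  26,  24]))
top (array([168.3654, 191.8007]), np.int32(301), array([159, 183,  20,  20]))
top (array([175.0986, 243.2113]), np.int32(213), array([167, 235,  17,  17]))
dark side (array([273.5926, 167.2963]), np.int32(27), array([272, 164,   5,   7]))
dark top (array([236.7778, 237.4815]), np.int32(54), array([233, 234,   9,   8]))
dark side (array([383.08, 192.36]), np.int32(25), array([381, 187,   4,  10]))
dark side (array([336.5, 190.5]), np.int32(4), array([336, 190,   2,   2]))
dark side (array([356.1136, 194.4091]), np.int32(44), array([354, 190,   6,  10]))
dark side (array([352.24, 207.32]), np.int32(25), array([349, 204,  11,   7]))
dark side (array([369.3091, 217.1091]), np.int32(55), array([366, 213,   7,   9]))
dark side (array([346.2222, 219.4444]), np.int32(9), array([344, 217,   6,   5]))
dark top (array([357., 160.]), np.int32(7), array([354, 160,   7,   1]))
dark top (array([371.5, 162. ]), np.int32(4), array([370, 162,   4,   1]))
dark top (array([380., 163.]), np.int32(7), array([377, 163,   7,   1]))
dark top (array([395.3333, 165.1667]), np.int32(6), array([393, 165,   5,   2]))
dark top (array([358.9375, 171.0938]), np.int32(64), array([355, 167,   9,   9]))
dark top (array([393.687 , 182.1391]), np.int32(115), array([390, 171,  11,  19]))
dark top (array([415.9873, 174.3418]), np.int32(79), array([411, 170,  11,  10]))
dark top (array([354.7857, 182.    ]), np.int32(14), array([350, 179,  11,   5]))
dark top (array([347. , 186.8]), np.int32(20), array([345, 183,   7,   7]))
```

View pics/a.png

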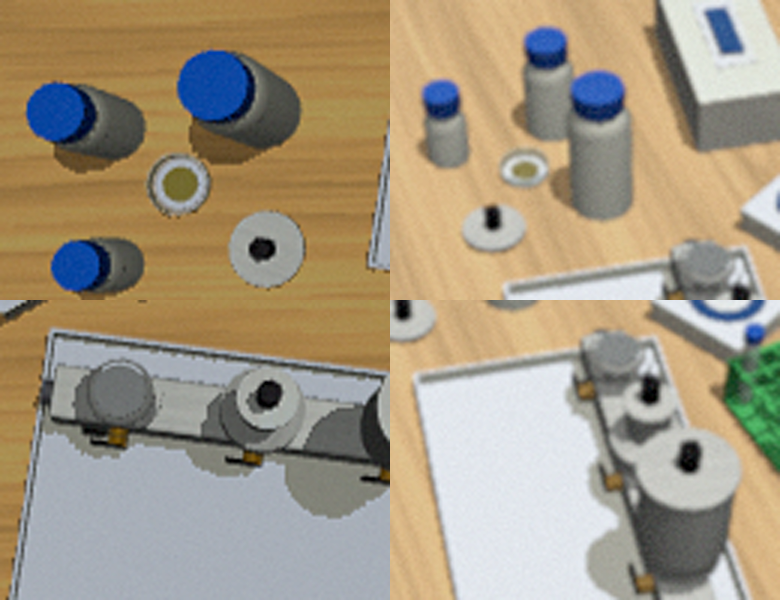

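View pics/b.png

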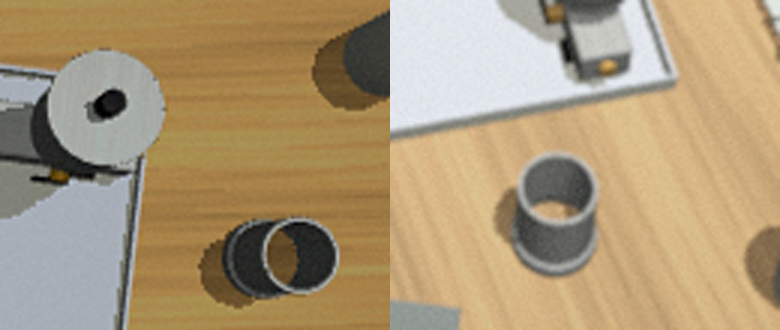

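The crops give these sub-pixel seeds in the top view: loose funnel rim (479.8,225.2), large lid (415.2,175.5), and spigot (310.5,169.8). In the side view they are rim (355.5,317.4), large lid (369.2,221.5), and spigot (346.5,182.2). I'll refine them with masks and triangulate.

```bash
python3 - <<'E'
from h import *
np.set_printoptions(precision=4,suppress=True)
S,T=cv2.imread("pics/side0.png"),cv2.imread("pics/top0.png")
HS={"side":cv2.cvtColor(S,cv2.COLOR_BGR2HSV),"top":cv2.cvtColor(T,cv2.COLOR_BGR2HSV)}
def ell(n,seed,lo,hi,r=30):
    k=4; x0,y0=int(seed[0])-r,int(seed[1])-r
    im=cv2.resize((S if n=="side" else T)[max(y0,0):y0+2*r,x0:x0+2*r],None,fx=k,fy=k,interpolation=cv2.INTER_LINEAR)
    m=cv2.inRange(cv2.cvtColor(im,cv2.COLOR_BGR2HSV),lo,hi); m=cv2.morphologyEx(m,cv2.MORPH_OPEN,np.ones((3,3)))
    _,l=cv2.connectedComponents(m); sx,sy=int((seed[0]-x0)*k),int((seed[1]-y0)*k)
    w=l[sy-5:sy+6,sx-5:sx+6]; w=w[w>0]
    if len(w)==0: return None
    c,_=cv2.findContours((l==np.bincount(w).argmax()).astype(np.uint8),cv2.RETR_EXTERNAL,cv2.CHAIN_APPROX_NONE)
    h=cv2.convexHull(max(c,key=len)); e=cv2.fitEllipse(h)
    return np.array([x0+(e[0][0]+.5)/k-.5,y0+(e[0][1]+.5)/k-.5]),np.array(e[1])/k
for n,(x,y) in (("top",(220,182)),("side",(309,125)),("top",(168,192)),("side",(291,108)),("top",(175,243)),("side",(256.5,126))):
    print(n,HS[n][int(y)-8:int(y)+11:2,int(x)][:,2])
tests={"L":((309,124),(221,183)),"M":((291.5,109),(168.5,191.5)),"S":((256.5,126),(175.5,243))}
for k,(a,b) in tests.items():
    for n,s in(("side",a),("top",b)):
        for v in (90,120,150): print(k,n,v,ell(n,s,(100,120,v),(130,255,255),20))
for k,n,s in (("lid","side",(278,172)),("lid","top",(230,240)),("dish","top",(210,210)),("Lf","top",(425,180)),("Lf","side",(375,225)),("Sf","top",(352,174)),("Sf","side",(361,201)),("head","top",(310,170)),("head","side",(346,182))):
    for v in (90,110,130): print(k,n,v,ell(n,s,(0,0,v),(179,70,255),34))
for k,a,b in (("rim",(355.5,317.4),(479.8,225.2)),("Llid",(369.2,221.5),(415.2,175.5)),("spig",(346.5,182.2),(310.5,169.8)),("Lknobtop",(369.2,214.5),(417,173.5)),("Sknobtop",(356.4,191.2),(359.4,170.7)),("lidknob",(273.8,165),(236.5,237.6))):
    print(k,*tri(a,b))
E
```

```text
top [110 110 107 110 106 109 107 108 112 112]
side [132 126 126 127 126 128 111  66  61  60]
top [107 107 105 106 106 107 108 108 109  25]
side [147 143 116 127 129 128 102  61  54  73]
top [ 74 107 107 109 108 109 108 107 104 115]
side [144 147 124 126 129 124  62  59  61 101]
L side 90 (array([308.7127, 124.3235]), array([10.875 , 17.1404]))
L side 120 (array([308.7554, 123.673 ]), array([ 9.5757, 15.9786]))
L side 150 None
L top 90 (array([220.3433, 182.8528]), array([22.4962, 23.3324]))
L top 120 None
L top 150 None
M side 90 (array([291.4177, 108.4275]), array([ 8.2881, 13.15  ]))
M side 120 (array([291.33  , 107.8291]), array([ 7.0771, 12.1529]))
M side 150 None
M top 90 (array([167.7905, 191.6298]), array([18.326 , 19.2109]))
M top 120 None
M top 150 None
S side 90 (array([256.3764, 125.6464]), array([ 7.4442, 11.1309]))
S side 120 (array([256.3743, 124.98  ]), array([ 6.1349, 10.2195]))
S side 150 None
S top 90 (array([174.6157, 243.1744]), array([15.3062, 16.1206]))
S top 120 None
S top 150 None
lid side 90 (array([274.1693, 170.4925]), array([16.2417, 22.1901]))
lid side 110 (array([274.2097, 170.1552]), array([15.2403, 22.5331]))
lid side 130 (array([274.1736, 169.4188]), array([13.749 , 21.9616]))
lid top 90 (array([238.3826, 237.5246]), array([25.1275, 25.698 ]))Traceback (most recent call last):
  File "<stdin>", line 22, in <module>
  File "<stdin>", line 13, in ell
cv2.error: OpenCV(4.12.0) /io/opencv/modules/imgproc/src/shapedescr.cpp:361: error: (-201:Incorrect size of input array) There should be at least 5 points to fit the ellipse in function 'fitEllipseNoDirect'
```

```bash
python3 - <<'E'
from h import *
np.set_printoptions(precision=4,suppress=True)
S,T=cv2.imread("pics/side0.png"),cv2.imread("pics/top0.png")
for k,a,b in (("L .168",(308.73,124.0),(220.34,182.85)),("M .132",(291.37,108.1),(167.8,191.63)),("S .1",(256.37,125.3),(174.62,243.17)),("lidplate .01",(274.2,170.3),(238.4,237.5)),
 ("rim .09",(355.5,317.4),(479.8,225.2)),("Llid",(369.2,221.5),(415.2,175.5)),("spig .094",(346.5,182.2),(310.5,169.8)),("Lknobtop .227",(369.2,214.5),(417,173.5)),("Sknobtop .177",(356.4,191.2),(359.4,170.7)),("lidknob .036",(273.8,165),(236.5,237.6))):
    z=float(k.split()[1]) if ' ' in k else .2
    print(k,*tri(a,b),"planes",plane("side",a,z)[:2],plane("top",b,z)[:2])
print("dish",plane("top",(209.2,216),.014),plane("side",(284.2,151),.014))
C=[plane("top",p,.02) for p in((287,150),(434,167.5),(420,264),(274,244))]
print(C,[np.linalg.norm(C[i]-C[i-1]) for i in range(4)],np.mean(C,0))
# valves (orange) top
for b in blobs(T,(8,120,60),(25,255,255),(290,175,430,210),4): print(b[0],b[1])
s=get_state(); print(s["eef_pos"],s["t"])
E
```

```text
L .168 [0.5899 0.2174 0.1657] 0.00047116623109730337 planes [0.5893 0.2147] [0.5893 0.2167]
M .132 [0.5767 0.362  0.1298] 0.0007968988042433387 planes [0.5763 0.359 ] [0.576 0.361]
S .1 [0.4467 0.3557 0.0981] 0.0006704829745815959 planes [0.4466 0.3532] [0.4464 0.355 ]
lidplate .01 [0.4587 0.2125 0.0097] 0.00046278230124759844 planes [0.4588 0.2121] [0.4584 0.2125]
rim .09 [ 0.4775 -0.4277  0.0876] 0.000930140571931109 planes [ 0.4773 -0.4289] [ 0.4769 -0.4266]
Llid [ 0.5908 -0.2434  0.197 ] 0.0001486111423081467 planes [ 0.5897 -0.2456] [ 0.5903 -0.2427]
spig .094 [0.6322 0.0021 0.0889] 0.002511585355572269 planes [ 0.6315 -0.0025] [0.63   0.0021]
Lknobtop .227 [ 0.5905 -0.2413  0.2227] 0.0006485750969955668 planes [ 0.5884 -0.2444] [ 0.5901 -0.2403]
Sknobtop .177 [ 0.6096 -0.1179  0.1775] 0.001710984588357665 planes [ 0.6107 -0.1175] [ 0.6089 -0.1177]
lidknob .036 [0.4587 0.211  0.0357] 0.0013954282783944342 planes [0.4593 0.2105] [0.458  0.2112]
dish [0.5205 0.2946 0.014 ] [0.5186 0.2873 0.014 ]
[array([0.7029, 0.0715, 0.02  ]), array([ 0.6421, -0.3389,  0.02  ]), array([ 0.3768, -0.2881,  0.02  ]), array([0.4385, 0.1106, 0.02  ])] [np.float64(0.2672680224589722), np.float64(0.41494135983589686), np.float64(0.270084917600545), np.float64(0.4034202041564221)] [ 0.5401 -0.1112  0.02  ]
[308.5  185.25] 20
[428.5455 201.5455] 33
[354.0769 192.2308] 13
[399.3636 198.0909] 11
[0.1524 0.6572 0.2258] 0.1
```

The triangulated heights match the given ones to about 2 mm, the places are 121–126 mm apart along the bar, and the tray is 410×270. The manifold yaw is about -0.155, and the same tool yaw suits every grasp. I'll do the funnel first.

```bash
cat > to.py <<'E'
import sys,json
from h import *
from scipy.spatial.transform import Rotation as R
# usage: to.py 'x,y,z[,yaw]' ... -> tool-frame shift (cm) and turn (rad) from the present pose
s=get_state(); R0=R.from_euler("xyz",s["ee_rot"])
print("t %.2f"%s["t"],"pos",s["eef_pos"].round(4),"rot",s["ee_rot"].round(3),"F",s["force"].round(1),"w %.4f g %.1f"%(s["width"],s["gripper_force"]))
for a in sys.argv[1:]:
    v=[float(i) for i in a.split(",")]; yaw=v[3] if len(v)>3 else -.155
    d=R0.inv().apply(np.array(v[:3])-s["eef_pos"])*100; w=(R0.inv()*R.from_euler("xyz",[np.pi,0,yaw])).as_rotvec()
    print(a,d.round(2),w.round(3))
E
python3 to.py .42,.40,.27 .47,.1,.27 .46,-.2,.27 .4775,-.4275,.20
```

```text
t 0.10 pos [0.1524 0.6572 0.2258] rot [ 3.14  -0.    -0.228] F [ 0.2 -0.5 -0.8] w 0.0876 g 0.0
.42,.40,.27 [31.88 19.01 -4.39] [ 0.001 -0.    -0.073]
.47,.1,.27 [43.53 47.1  -4.35] [ 0.001 -0.    -0.073]
.46,-.2,.27 [49.34 76.55 -4.31] [ 0.001 -0.    -0.073]
.4775,-.4275,.20 [56.18 98.31  2.72] [ 0.001 -0.    -0.073]
```

```bash
python3 -m creep '[[[8.76,31.9,19,-4.4,0,0,-0.073],[8.76,31.9,19,-4.4,0,0,-0.073],[8.76,31.9,19,-4.4,0,0,-0.073],[8.76,31.9,19,-4.4,0,0,-0.073],[8.76,31.9,19,-4.4,0,0,-0.073],[8.76,31.9,19,-4.4,0,0,-0.073],[8.76,31.9,19,-4.4,0,0,-0.073],[8.76,43.5,47.1,-4.4,0,0,-0.073],[8.76,43.5,47.1,-4.4,0,0,-0.073],[8.76,43.5,47.1,-4.4,0,0,-0.073],[8.76,43.5,47.1,-4.4,0,0,-0.073],[8.76,43.5,47.1,-4.4,0,0,-0.073],[8.76,49.3,76.5,-4.4,0,0,-0.073],[8.76,49.3,76.5,-4.4,0,0,-0.073],[8.76,49.3,76.5,-4.4,0,0,-0.073],[8.76,49.3,76.5,-4.4,0,0,-0.073],[8.76,49.3,76.5,-4.4,0,0,-0.073],[8.76,56.2,98.3,-4.4,0,0,-0.073],[8.76,56.2,98.3,-4.4,0,0,-0.073],[8.76,56.2,98.3,-4.4,0,0,-0.073]]]' && python3 to.py .4775,-.4275,.15 .4775,-.4275,.056
```

```text
t: 2.6
eef_pos: [0.475, -0.3873, 0.2701]
ee_rot: [-3.141, 0.0, -0.154]
force: [1.8, 0.4, -0.4]
width: 0.0876
gripper_force: 0.0
t 2.60 pos [ 0.475  -0.3873  0.2701] rot [-3.141  0.    -0.154] F [ 1.8  0.4 -0.4] w 0.0876 g 0.0
.4775,-.4275,.15 [ 0.86  3.94 12.01] [-0.     0.     0.001]
.4775,-.4275,.056 [ 0.87  3.94 21.41] [-0.     0.     0.001]
```

```bash
python3 -m creep '[[[8.76,0,0,0,0,0,0],[8.76,0,0,0,0,0,0],[8.76,0,0,0,0,0,0]]]' >/dev/null; python3 to.py .4775,-.4275,.14 .4775,-.4275,.056
```

```text
t 2.98 pos [ 0.475  -0.3847  0.2708] rot [-3.141 -0.    -0.153] F [ 0.2 -0.9 -0.1] w 0.0876 g 0.0
.4775,-.4275,.14 [ 0.89  4.19 13.07] [-0.    -0.     0.002]
.4775,-.4275,.056 [ 0.89  4.19 21.47] [-0.    -0.     0.002]
```

```bash
python3 -m creep '[[[8.76,0.9,4.2,13,0,0,0],[8.76,0.9,4.2,13,0,0,0],[8.76,0.9,4.2,13,0,0,0],[8.76,0.9,4.2,13,0,0,0],[8.76,0.9,4.2,13,0,0,0]]]'; python3 - <<'E'
from h import *
for n,r in(("side",(280,240,150,120)),("top",(410,160,150,120))):
    f=grab_frame(n); x,y,w,h=r; cv2.imwrite(f"pics/{n}1.png",f); globals()[n]=cv2.resize(f[y:y+h,x:x+w],None,fx=2.6,fy=2.6)
cv2.imwrite("pics/c.png",np.hstack([side,top]))
E
python3 to.py .4775,-.4275,.056
```

```text
t: 3.6
eef_pos: [0.4787, -0.4289, 0.1435]
ee_rot: [3.14, -0.004, -0.154]
force: [0.5, -0.5, 1.1]
width: 0.0877
gripper_force: 0.0
t 3.70 pos [ 0.4784 -0.4289  0.1432] rot [ 3.14  -0.004 -0.154] F [ 0.6 -0.4  1. ] w 0.0874 g 0.0
.4775,-.4275,.056 [-0.14 -0.14  8.72] [ 0.001 -0.004  0.001]
```

View pics/c.png

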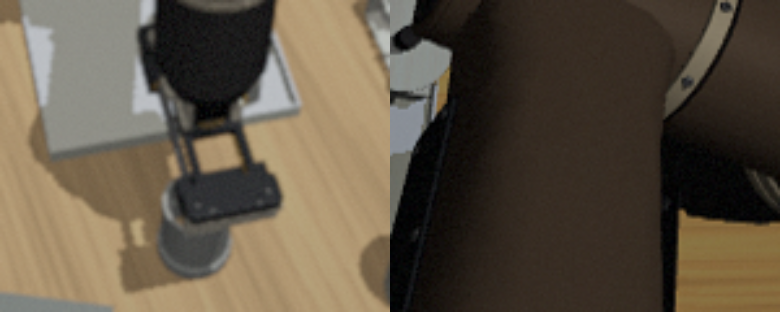

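The gripper is over the funnel, with the near finger just outside the rim at about crop (230,190). The arm hides the funnel in the top view. Next I descend and close.

```bash
python3 -m creep '[[[8.76,-0.1,-0.1,4,0,-0.004,0],[8.76,-0.1,-0.1,7,0,-0.004,0],[8.76,-0.1,-0.1,8.7,0,-0.004,0],[8.76,-0.1,-0.1,8.7,0,-0.004,0],[8.76,-0.1,-0.1,8.7,0,-0.004,0],[5,-0.1,-0.1,8.7,0,-0.004,0],[5,-0.1,-0.1,8.7,0,-0.004,0],[5,-0.1,-0.1,8.7,0,-0.004,0],[5,-0.1,-0.1,8.7,0,-0.004,0],[5,-0.1,-0.1,8.7,0,-0.004,0],[5,-0.1,-0.1,8.7,0,-0.004,0]]]' 40; python3 to.py .4775,-.4275,.19
```

```text
t: 5.08
eef_pos: [0.4766, -0.428, 0.0542]
ee_rot: [3.141, 0.003, -0.155]
force: [-0.1, 0.2, 5.3]
width: 0.0677
gripper_force: 40.1
t 5.08 pos [ 0.4766 -0.428   0.0542] rot [ 3.141e+00  3.000e-03 -1.550e-01] F [-0.1  0.2  5.3] w 0.0677 g 40.1
.4775,-.4275,.19 [  0.04  -0.05 -13.58] [0.001 0.003 0.   ]
```

Gripped at 67.7 mm. Lift, carry round the front of the large funnel, and stop in front of the head.

```bash
python3 -m creep '[[[5,0,0,-5,0,0.003,0],[5,0,0,-10,0,0.003,0],[5,0,0,-14,0,0.003,0],[5,0,0,-14,0,0.003,0]]]'; python3 to.py .455,-.22,.195 .50,.02,.195
```

```text
t: 5.58
eef_pos: [0.4783, -0.4286, 0.1971]
ee_rot: [3.14, -0.005, -0.155]
force: [0.2, 0.2, -1.2]
width: 0.068
gripper_force: 39.9
t 5.58 pos [ 0.4783 -0.4286  0.1971] rot [ 3.14  -0.005 -0.155] F [ 0.2  0.2 -1.2] w 0.0680 g 39.9
.455,-.22,.195 [ -5.52 -20.26   0.14] [ 0.002 -0.005  0.   ]
.50,.02,.195 [ -4.77 -44.66   0.1 ] [ 0.002 -0.005  0.   ]
```

```bash
python3 -m creep '[[[5,-3,-5,0,0,0,0],[5,-5.5,-10,0,0,0,0],[5,-5.5,-15,0,0,0,0],[5,-5.5,-20,0,0,0,0],[5,-5.5,-25,0,0,0,0],[5,-5.2,-30,0,0,0,0],[5,-5,-35,0,0,0,0],[5,-4.8,-40,0,0,0,0],[5,-4.8,-44,0,0,0,0],[5,-4.8,-44.7,0,0,0,0],[5,-4.8,-44.7,0,0,0,0],[5,-4.8,-44.7,0,0,0,0]]]'; python3 - <<'E'
from h import *
for n in("side","top"): cv2.imwrite(f"pics/{n}2.png",grab_frame(n))
S,T=cv2.imread("pics/side2.png"),cv2.imread("pics/top2.png")
cv2.imwrite("pics/d.png",np.hstack([cv2.resize(S[120:270,220:420],None,fx=2,fy=2),cv2.resize(T[110:260,240:440],None,fx=2,fy=2)]))
E
python3 to.py .6285,.002,.195
```

```text
t: 7.08
eef_pos: [0.4978, 0.0204, 0.1931]
ee_rot: [3.141, 0.002, -0.156]
force: [0.2, -0.2, -1.0]
width: 0.0682
gripper_force: 39.9
t 7.17 pos [0.498  0.0203 0.1934] rot [ 3.141e+00  1.000e-03 -1.560e-01] F [-0.2  0.  -2. ] w 0.0682 g 39.9
.6285,.002,.195 [13.17 -0.22 -0.18] [ 0.     0.001 -0.001]
```

View pics/d.png

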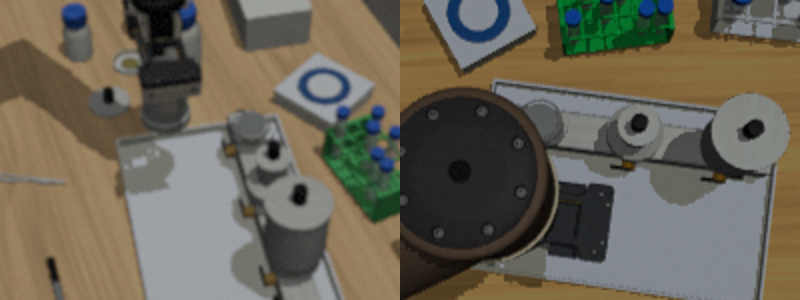

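The funnel hangs level in front of the tray end, and the head is still partly visible at crop top (545,122). I'll enlarge the initial head views before seating it.

```bash
python3 - <<'E'
from h import *
S,T=cv2.imread("pics/side0.png"),cv2.imread("pics/top0.png")
def c(im,x0,y0,w=36,h=36,k=11):
    a=im[y0:y0+h,x0:x0+w].astype(float); a=np.clip((a-50)*1.7,0,255).astype(np.uint8)
    a=cv2.resize(a,None,fx=k,fy=k,interpolation=cv2.INTER_CUBIC)
    for i in range(0,w,6): cv2.putText(a,str(x0+i),(i*k,10),0,.35,(0,0,255)); cv2.line(a,(i*k+k//2,12),(i*k+k//2,18),(0,0,255)); cv2.putText(a,str(y0+i),(0,i*k+k//2),0,.35,(0,0,255))
    return a
# where the model's circles should lie, as a check
for nm,r,z in(("spigot",.0295,.094),("flange",.037,.085)):
    for n in("side","top"):
        print(nm,n,[proj(n,np.array([.630+r*np.cos(t),.003+r*np.sin(t),z])).round(1) for t in np.arange(4)*np.pi/2],proj(n,np.array([.63,.003,z])).round(2))
cv2.imwrite("pics/e.png",np.hstack([c(T,292,152),c(S,328,164)]))
E
```

```text
spigot side [array([354.2, 178.6]), array([341.7, 174.7]), array([336.4, 183.7]), array([349.1, 187.6])] [345.36 181.12]
spigot top [array([310. , 158.7]), array([298.9, 170.1]), array([310.4, 181. ]), array([321.5, 169.5])] [310.17 169.81]
flange side [array([356.3, 180. ]), array([340.7, 175.2]), array([334.1, 186.3]), array([350. , 191.4])] [345.29 183.16]
flange top [array([310.1, 156.6]), array([296.3, 170.8]), array([310.6, 184.4]), array([324.4, 170.1])] [310.35 170.45]
```

View pics/e.png

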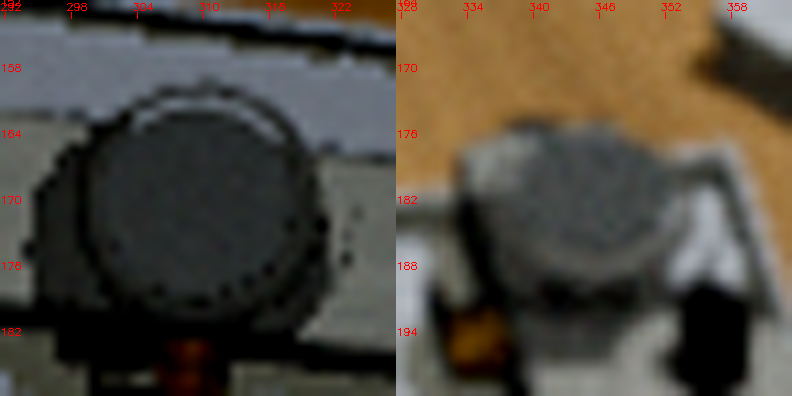

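In the top view the spigot outline spans columns 298.3–320.9, with its centre at about (309.5,170.3). In the side view the disc is centred near (345.6,180.3). Together these put the head at about (0.6295, 0.0045), which agrees with the line through the places. Next I move over it, then lower slowly.

```bash
python3 to.py .629,.0045,.193; python3 -m creep '[[[5,5,0,0,0,0,0],[5,10,-0.3,0,0,0,0],[5,13.2,-0.5,0,0,0,0],[5,13.2,-0.5,0,0,0,0],[5,13.2,-0.5,0,0,0,0],[5,13.2,-0.5,0,0,0,0]]]'>/dev/null; python3 to.py .629,.0045,.15  .629,.0045,.139
```

```text
t 7.17 pos [0.498  0.0203 0.1934] rot [ 3.141e+00  1.000e-03 -1.560e-01] F [-0.2  0.  -2. ] w 0.0682 g 39.9
.629,.0045,.193 [13.18 -0.47  0.02] [ 0.     0.001 -0.001]
t 7.92 pos [0.6287 0.0057 0.1939] rot [-3.141e+00  1.000e-03 -1.550e-01] F [-0.8  0.4 -0.7] w 0.0683 g 39.9
.629,.0045,.15 [0.05 0.11 4.39] [-0.     0.001  0.   ]
.629,.0045,.139 [0.05 0.11 5.49] [-0.     0.001  0.   ]
```

```bash
python3 -m creep '[[[5,0.05,0.1,2,0,0,0],[5,0.05,0.1,3.5,0,0,0],[5,0.05,0.1,4.2,0,0,0],[5,0.05,0.1,4.6,0,0,0],[5,0.05,0.1,4.8,0,0,0],[5,0.05,0.1,5,0,0,0],[5,0.05,0.1,5,0,0,0]]]'; python3 to.py .629,.0045,.139
```

```text
t: 8.8
eef_pos: [0.6299, 0.0048, 0.1436]
ee_rot: [-3.142, 0.001, -0.155]
force: [0.1, 0.1, -1.3]
width: 0.068
gripper_force: 39.9
t 8.80 pos [0.6299 0.0048 0.1436] rot [-3.142e+00  1.000e-03 -1.550e-01] F [ 0.1  0.1 -1.3] w 0.0680 g 39.9
.629,.0045,.139 [-0.08  0.04  0.46] [-0.     0.001  0.   ]
```

The foot is already below the spigot top with no force. Lower the rest of the way.

```bash
python3 -m creep '[[[5,0,0,0.2,0,0,0],[5,0,0,0.4,0,0,0],[5,0,0,0.5,0,0,0],[5,0,0,0.5,0,0,0]]]'; python3 to.py
```

```text
t: 9.3
eef_pos: [0.6301, 0.0048, 0.1392]
ee_rot: [-3.142, 0.0, -0.155]
force: [-2.1, -0.2, 5.1]
width: 0.068
gripper_force: 40.1
t 9.30 pos [0.6301 0.0048 0.1392] rot [-3.142  0.    -0.155] F [-2.1 -0.2  5.1] w 0.0680 g 40.1
```

Seated with 5 N contact at the expected height. Release, rise, and go over the lid.

```bash
python3 -m creep '[[[7,0,0,0.5,0,0,0],[8.76,0,0,0.5,0,0,0],[8.76,0,0,0.5,0,0,0],[8.76,0,0,0.5,0,0,0],[8.76,0,0,-3,0,0,0],[8.76,0,0,-8,0,0,0],[8.76,0,0,-12,0,0,0],[8.76,0,0,-12,0,0,0],[8.76,0,0,-12,0,0,0]]]'; python3 to.py .4587,.2115,.15
```

```text
t: 10.42
eef_pos: [0.6296, 0.0048, 0.258]
ee_rot: [-3.141, 0.002, -0.155]
force: [-0.4, 0.2, -1.3]
width: 0.0876
gripper_force: 0.0
t 10.43 pos [0.6296 0.0048 0.258 ] rot [-3.141e+00  2.000e-03 -1.550e-01] F [-0.4  0.2 -1.3] w 0.0876 g 0.0
.4587,.2115,.15 [-20.05 -17.78  10.84] [-0.     0.002  0.   ]
```

```bash
python3 -m creep '[[[5,-6,-5,0,0,0,0],[5,-11,-9,0,0,0,0],[5,-15,-13,2,0,0,0],[5,-20,-17.8,6,0,0,0],[5,-20,-17.8,10.8,0,0,0],[5,-20,-17.8,10.8,0,0,0],[5,-20,-17.8,10.8,0,0,0]]]'; python3 - <<'E'
from h import *
for n in("side","top"): cv2.imwrite(f"pics/{n}3.png",grab_frame(n))
S,T=cv2.imread("pics/side3.png"),cv2.imread("pics/top3.png")
cv2.imwrite("pics/f.png",np.hstack([cv2.resize(S[100:250,230:410],None,fx=2.2,fy=2.2),cv2.resize(T[110:260,250:430],None,fx=2.2,fy=2.2)]))
E
python3 to.py .4587,.2115,.05 .4587,.2115,.012
```

```text
t: 11.3
eef_pos: [0.46, 0.2114, 0.1507]
ee_rot: [3.14, 0.001, -0.154]
force: [0.2, 0.5, 0.7]
width: 0.0501
gripper_force: 0.0
t 11.40 pos [0.461  0.2116 0.1519] rot [-3.141 -0.    -0.155] F [ 0.1 -0.1  1. ] w 0.0501 g 0.0
.4587,.2115,.05 [-0.23  0.05 10.19] [-0.001 -0.    -0.   ]
.4587,.2115,.012 [-0.23  0.06 13.99] [-0.001 -0.    -0.   ]
```

View pics/f.png

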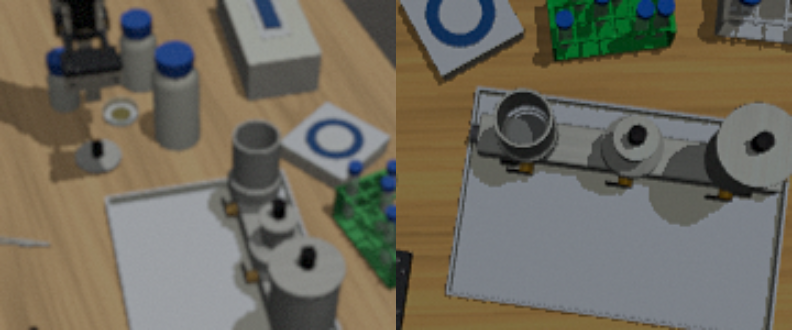

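The funnel stands upright on the head, and the lid and dish are undisturbed. Descend on the lid knob and grip.

```bash
python3 - <<'E'
from h import *
print(proj("top",np.array([.63,.0048,.175])),plane("top",(309.5,165.5),.175))
E
python3 -m creep '[[[5,-0.1,0,5,0,0,0],[5,-0.2,0,9,0,0,0],[5,-0.2,0,12,0,0,0],[5,-0.2,0,13.3,0,0,0],[5,-0.2,0,13.8,0,0,0],[5,-0.2,0,13.8,0,0,0],[5,-0.2,0,13.8,0,0,0]]]'; python3 to.py .4587,.2115,.012
```

```text
[307.60508005 163.40582131] [6.24811461e-01 3.58447907e-04 1.75000000e-01]
t: 12.28
eef_pos: [0.4582, 0.2124, 0.0138]
ee_rot: [-3.14, -0.0, -0.155]
force: [-0.1, 0.2, 0.3]
width: 0.0496
gripper_force: 0.0
t 12.28 pos [0.4582 0.2124 0.0138] rot [-3.14  -0.    -0.155] F [-0.1  0.2  0.3] w 0.0496 g 0.0
.4587,.2115,.012 [0.06 0.08 0.17] [-0.002 -0.     0.   ]
```

```bash
python3 -m creep '[[[5,0,0,0.1,0,0,0],[1,0,0,0.1,0,0,0],[1,0,0,0.1,0,0,0],[1,0,0,0.1,0,0,0],[1,0,0,0.1,0,0,0],[1,0,0,0.1,0,0,0],[1,0,0,0.1,0,0,0]]]' 25; python3 to.py .4587,.2115,.25 ;python3 - <<'E'
from h import *
S,T=cv2.imread("pics/side3.png"),cv2.imread("pics/top3.png")
def c(im,x0,y0,w=36,h=36,k=11):
    a=im[y0:y0+h,x0:x0+w].astype(float); a=np.clip((a-30)*1.7,0,255).astype(np.uint8)
    a=cv2.resize(a,None,fx=k,fy=k,interpolation=cv2.INTER_CUBIC)
    for i in range(0,w,6): cv2.putText(a,str(x0+i),(i*k,10),0,.35,(0,0,255)); cv2.line(a,(i*k+k//2,12),(i*k+k//2,18),(0,0,255)); cv2.putText(a,str(y0+i),(0,i*k+k//2),0,.35,(0,0,255))
    return a
cv2.imwrite("pics/g.png",np.hstack([c(T,290,145),c(S,328,152)]))
for n in("top","side"): print(n,[proj(n,np.array([.63+.033*np.cos(t),.0048+.033*np.sin(t),.175])).round(1) for t in np.arange(8)*np.pi/4])
E
```

```text
t: 13.15
eef_pos: [0.4575, 0.2118, 0.0117]
ee_rot: [3.142, 0.001, -0.155]
force: [-0.0, -0.1, 0.6]
width: 0.0193
gripper_force: 25.0
t 13.15 pos [0.4575 0.2118 0.0117] rot [ 3.142e+00  1.000e-03 -1.550e-01] F [-0.  -0.1  0.6] w 0.0193 g 25.0
.4587,.2115,.25 [ 1.000e-01  2.000e-02 -2.383e+01] [0.    0.001 0.   ]
top [array([307.4, 149.8]), array([297.7, 154.1]), array([293.8, 163.8]), array([298. , 173.3]), array([307.8, 177.1]), array([317.6, 172.8]), array([321.4, 163.1]), array([317.2, 153.6])]
side [array([356.1, 158.6]), array([350. , 154.4]), array([341.5, 154.3]), array([335.5, 158.4]), array([335.4, 164.3]), array([341.5, 168.7]), array([350.2, 168.8]), array([356.3, 164.6])]
```

View pics/g.png

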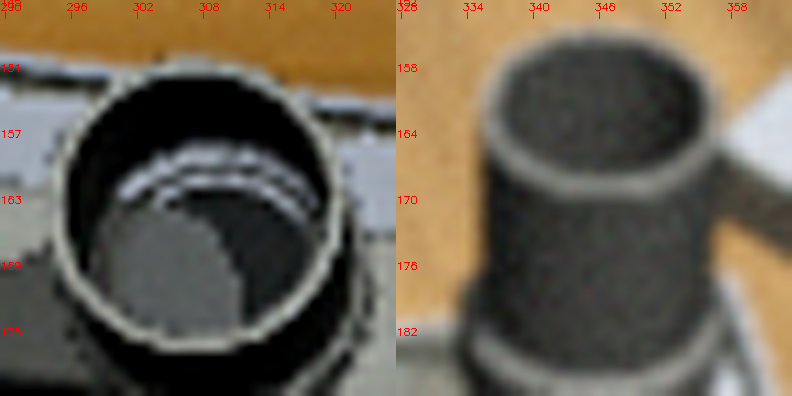

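The rim in the top view is centred at (307.5,163.1), where (307.6,163.4) is expected. In the side view it is at (346,161.6) against (345.9,161.5). So the funnel is on axis at (0.630, 0.005). The lid is gripped (19 mm). Carry it over.

```bash
python3 -m creep '[[[1,0,0,-4,0,0,0],[1,0,0,-9,0,0,0],[1,0,0,-14,0,0,0],[1,0,0,-19,0,0,0],[1,0,0,-23,0,0,0],[1,0,0,-23,0,0,0]]]'; python3 to.py .629,.005,.235
```

```text
t: 13.9
eef_pos: [0.4591, 0.2128, 0.2451]
ee_rot: [-3.137, -0.003, -0.155]
force: [0.2, 0.6, -2.0]
width: 0.0194
gripper_force: 25.0
t 13.90 pos [0.4591 0.2128 0.2451] rot [-3.137e+00 -3.000e-03 -1.550e-01] F [ 0.2  0.6 -2. ] w 0.0194 g 25.0
.629,.005,.235 [19.99 17.92  0.98] [-0.005 -0.003  0.   ]
```

```bash
python3 -m creep '[[[1,4,4,0,0,0,0],[1,8,8,0,0,0,0],[1,12,12,0,0,0,0],[1,16,15,0,0,0,0],[1,20,17.9,0,0,0,0],[1,20,17.9,0.5,0,0,0],[1,20,17.9,1,0,0,0],[1,20,17.9,1,0,0,0],[1,20,17.9,1,0,0,0]]]'>/dev/null; python3 to.py .629,.005,.195 .629,.005,.1807
```

```text
t 15.03 pos [0.6274 0.0049 0.2319] rot [-3.141e+00  1.000e-03 -1.530e-01] F [ 0.4  0.2 -1.3] w 0.0194 g 25.0
.629,.005,.195 [ 0.16 -0.03  3.69] [-0.     0.001  0.002]
.629,.005,.1807 [ 0.16 -0.03  5.12] [-0.     0.001  0.002]
```

```bash
python3 -m creep '[[[1,0.16,0,1.5,0,0,0],[1,0.16,0,3,0,0,0],[1,0.16,0,3.6,0,0,0],[1,0.16,0,3.6,0,0,0],[1,0.16,0,3.6,0,0,0]]]'>/dev/null; python3 to.py .629,.005,.1807
```

```text
t 15.65 pos [0.6296 0.0038 0.1958] rot [-3.142  0.    -0.155] F [0.8 0.7 0. ] w 0.0192 g 25.0
.629,.005,.1807 [-0.08 -0.1   1.51] [-0.  0.  0.]
```

```bash
python3 -m creep '[[[1,-0.05,-0.1,0.5,0,0,0],[1,-0.05,-0.1,0.9,0,0,0],[1,-0.05,-0.1,1.2,0,0,0],[1,-0.05,-0.1,1.4,0,0,0],[1,-0.05,-0.1,1.5,0,0,0],[1,-0.05,-0.1,1.5,0,0,0]]]'; python3 to.py .629,.005,.1807
```

```text
t: 16.4
eef_pos: [0.629, 0.0049, 0.1808]
ee_rot: [3.142, 0.001, -0.155]
force: [-0.1, 0.2, 2.5]
width: 0.0193
gripper_force: 25.0
t 16.40 pos [0.629  0.0049 0.1808] rot [ 3.142e+00  1.000e-03 -1.550e-01] F [-0.1  0.2  2.5] w 0.0193 g 25.0
.629,.005,.1807 [-0.   -0.01  0.01] [0.    0.001 0.   ]
```

Resting at the expected height. Release, rise, and go over to the small bottle.

```bash
python3 -m creep '[[[3,0,0,0,0,0,0],[4.5,0,0,0,0,0,0],[4.5,0,0,0,0,0,0],[4.5,0,0,-3,0,0,0],[4.5,0,0,-7,0,0,0],[4.5,0,0,-7,0,0,0],[4.5,0,0,-7,0,0,0]]]'>/dev/null; python3 to.py .4467,.3555,.25  .4467,.3555,.16
```

```text
t 17.27 pos [0.6288 0.005  0.2502] rot [-3.141e+00  1.000e-03 -1.550e-01] F [-0.3  0.7 -0.2] w 0.0450 g 0.0
.4467,.3555,.25 [-23.4  -31.82   0.06] [-0.     0.001  0.   ]
.4467,.3555,.16 [-23.39 -31.82   9.06] [-0.     0.001  0.   ]
```

```bash
python3 -m creep '[[[8.76,-4,-5,0,0,0,0],[8.76,-8,-10,0,0,0,0],[8.76,-12,-15,0,0,0,0],[8.76,-16,-20,0,0,0,0],[8.76,-20,-26,0,0,0,0],[8.76,-23.4,-31.8,0,0,0,0],[8.76,-23.4,-31.8,4,0,0,0],[8.76,-23.4,-31.8,9,0,0,0],[8.76,-23.4,-31.8,9,0,0,0],[8.76,-23.4,-31.8,9,0,0,0]]]'>/dev/null; python3 to.py .4467,.3555,.07; python3 - <<'E'
from h import *
for n in("side","top"): cv2.imwrite(f"pics/{n}4.png",grab_frame(n))
S,T=cv2.imread("pics/side4.png"),cv2.imread("pics/top4.png")
cv2.imwrite("pics/i.png",np.hstack([cv2.resize(S[80:250,230:410],None,fx=2.2,fy=2.2),cv2.resize(T[110:280,250:430],None,fx=2.2,fy=2.2)]))
E
```

```text
t 18.52 pos [0.4475 0.3554 0.1619] rot [-3.142  0.    -0.155] F [0.5 0.9 0.8] w 0.0874 g 0.0
.4467,.3555,.07 [-0.08  0.    9.19] [-0.  0.  0.]
```

View pics/i.png

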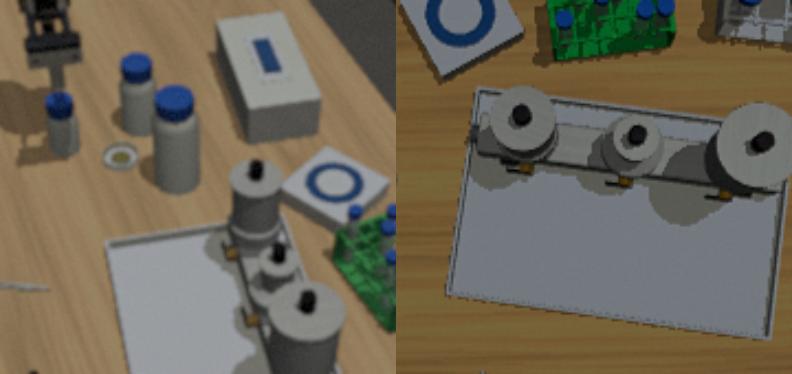

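The lid sits level on the seated funnel, and the gripper is over the small bottle. Descend and grip the cap.

```bash
python3 -m creep '[[[8.76,0,0,4,0,0,0],[8.76,-0.1,0,7,0,0,0],[8.76,-0.1,0,9.2,0,0,0],[8.76,-0.1,0,9.2,0,0,0],[8.76,-0.1,0,9.2,0,0,0],[3.5,-0.1,0,9.2,0,0,0],[3.5,-0.1,0,9.2,0,0,0],[3.5,-0.1,0,9.2,0,0,0],[3.5,-0.1,0,9.2,0,0,0],[3.5,-0.1,0,9.2,0,0,0],[3.5,-0.1,0,9.2,0,0,0]]]' 35; python3 to.py .4467,.3555,.2 .4865,-.1,.2
```

```text
t: 20.0
eef_pos: [0.4457, 0.3554, 0.0687]
ee_rot: [3.141, 0.001, -0.155]
force: [-0.3, -0.2, -0.4]
width: 0.0425
gripper_force: 35.0
t 20.00 pos [0.4457 0.3554 0.0687] rot [ 3.141e+00  1.000e-03 -1.550e-01] F [-0.3 -0.2 -0.4] w 0.0425 g 35.0
.4467,.3555,.2 [  0.09  -0.03 -13.13] [0.    0.001 0.   ]
.4865,-.1,.2 [ 11.04  44.36 -13.14] [0.    0.001 0.   ]
```

```bash
python3 -m creep '[[[3.5,0,0,-4,0,0,0],[3.5,0,0,-8,0,0,0],[3.5,0,0,-12,0,0,0],[3.5,0.5,3,-13,0,0,0],[3.5,1.5,7,-13,0,0,0],[3.5,3,12,-13,0,0,0],[3.5,4,17,-13,0,0,0],[3.5,5.5,22,-13,0,0,0],[3.5,7,27,-13,0,0,0],[3.5,8,32,-13,0,0,0],[3.5,9,37,-13,0,0,0],[3.5,10,41,-13,0,0,0],[3.5,11,44.4,-13,0,0,0],[3.5,11,44.4,-13,0,0,0],[3.5,11,44.4,-13,0,0,0],[3.5,11,44.4,-13,0,0,0]]]'; python3 to.py .4865,-.1,.085 .4865,-.1,.073
```

```text
t: 22.0
eef_pos: [0.486, -0.0996, 0.1986]
ee_rot: [-3.142, 0.001, -0.154]
force: [0.5, -0.9, -1.5]
width: 0.0427
gripper_force: 35.0
t 22.00 pos [ 0.486  -0.0996  0.1986] rot [-3.142e+00  1.000e-03 -1.540e-01] F [ 0.5 -0.9 -1.5] w 0.0427 g 35.0
.4865,-.1,.085 [ 0.07  0.03 11.36] [-0.     0.001  0.001]
.4865,-.1,.073 [ 0.07  0.03 12.56] [-0.     0.001  0.001]
```

```bash
python3 -m creep '[[[3.5,0,0,4,0,0,0],[3.5,0,0,7.5,0,0,0],[3.5,0,0,10,0,0,0],[3.5,0,0,11.3,0,0,0],[3.5,0,0,11.9,0,0,0],[3.5,0,0,12.3,0,0,0],[3.5,0,0,12.6,0,0,0],[3.5,0,0,12.6,0,0,0],[3.5,0,0,12.6,0,0,0]]]'; python3 to.py
```

```text
t: 23.12
eef_pos: [0.4862, -0.1003, 0.073]
ee_rot: [-3.141, 0.0, -0.155]
force: [-0.9, -0.4, -0.2]
width: 0.0424
gripper_force: 35.0
t 23.12 pos [ 0.4862 -0.1003  0.073 ] rot [-3.141  0.    -0.155] F [-0.9 -0.4 -0.2] w 0.0424 g 35.0
```

```bash
python3 -m creep '[[[6,0,0,0.05,0,0,0],[7,0,0,0.05,0,0,0],[7,0,0,0.05,0,0,0],[7,0,0,-5,0,0,0],[7,0,0,-10,0,0,0],[7,0,0,-15,0,0,0],[7,0,0,-18,0,0,0],[7,0,0,-18,0,0,0],[7,0,0,-18,0,0,0]]]'; python3 to.py .5897,.217,.25
```

```text
t: 24.25
eef_pos: [0.4856, -0.1002, 0.252]
ee_rot: [-3.141, 0.002, -0.155]
force: [-0.9, 0.3, -0.5]
width: 0.0703
gripper_force: 0.0
t 24.25 pos [ 0.4856 -0.1002  0.252 ] rot [-3.141e+00  2.000e-03 -1.550e-01] F [-0.9  0.3 -0.5] w 0.0703 g 0.0
.5897,.217,.25 [  5.39 -32.95   0.2 ] [-0.     0.002  0.   ]
```

```bash
python3 -m creep '[[[8.76,1,-6,0,0,0,0],[8.76,1.5,-12,0,0,0,0],[8.76,2,-18,0,0,0,0],[8.76,3,-24,0,0,0,0],[8.76,4.5,-29,0,0,0,0],[8.76,5.4,-33,0,0,0,0],[8.76,5.4,-33,0,0,0,0],[8.76,5.4,-33,0,0,0,0],[8.76,5.4,-33,0,0,0,0],[8.76,5.4,-33,0,0,0,0]]]'>/dev/null; python3 to.py .5897,.217,.138
```

```text
t 25.50 pos [0.5902 0.2166 0.2529] rot [-3.141e+00  1.000e-03 -1.560e-01] F [-0.6  0.5  1.9] w 0.0877 g 0.0
.5897,.217,.138 [-0.05 -0.03 11.49] [-0.     0.001 -0.001]
```

```bash
python3 -m creep '[[[8.76,0,0,4,0,0,0],[8.76,0,0,8,0,0,0],[8.76,0,0,10.5,0,0,0],[8.76,0,0,11.5,0,0,0],[8.76,0,0,11.5,0,0,0],[8.76,0,0,11.5,0,0,0],[5,0,0,11.5,0,0,0],[5,0,0,11.5,0,0,0],[5,0,0,11.5,0,0,0],[5,0,0,11.5,0,0,0],[5,0,0,11.5,0,0,0]]]' 55; python3 to.py .5897,.217,.21 .48,.21,.21 .467,-.223,.21
```

```text
t: 26.88
eef_pos: [0.5903, 0.2172, 0.1377]
ee_rot: [3.141, 0.001, -0.155]
force: [-0.4, -1.6, 1.9]
width: 0.0573
gripper_force: 55.0
t 26.88 pos [0.5903 0.2172 0.1377] rot [ 3.141e+00  1.000e-03 -1.550e-01] F [-0.4 -1.6  1.9] w 0.0573 g 55.0
.5897,.217,.21 [-0.06  0.03 -7.23] [0.    0.001 0.   ]
.48,.21,.21 [-10.79   2.42  -7.22] [0.    0.001 0.   ]
.467,-.223,.21 [-5.4  45.4  -7.21] [0.    0.001 0.   ]
```

```bash
python3 -m creep '[[[5,0,0,-3,0,0,0],[5,0,0,-6,0,0,0],[5,0,0,-9,0,0,0],[5,0,0,-12,0,0,0],[5,-3,0.5,-13.5,0,0,0],[5,-6,1.5,-13.5,0,0,0],[5,-9,3,-13.5,0,0,0],[5,-10.5,7,-13.5,0,0,0],[5,-10,11,-13.5,0,0,0],[5,-9.5,15,-13.5,0,0,0],[5,-9,19,-13.5,0,0,0],[5,-8,23,-13.5,0,0,0],[5,-7,27,-13.5,0,0,0],[5,-6.5,31,-13.5,0,0,0],[5,-6,35,-13.5,0,0,0],[5,-5.6,39,-13.5,0,0,0],[5,-5.4,43,-13.5,0,0,0],[5,-5.4,45.4,-13.5,0,0,0],[5,-5.4,45.4,-13.5,0,0,0],[5,-5.4,45.4,-13.5,0,0,0]]]'; python3 to.py .467,-.223,.155 .467,-.223,.142
```

```text
t: 29.38
eef_pos: [0.4666, -0.2224, 0.2718]
ee_rot: [-3.141, 0.002, -0.155]
force: [0.1, 0.1, -4.9]
width: 0.0573
gripper_force: 55.0
t 29.38 pos [ 0.4666 -0.2224  0.2718] rot [-3.141e+00  2.000e-03 -1.550e-01] F [ 0.1  0.1 -4.9] w 0.0573 g 55.0
.467,-.223,.155 [ 0.08  0.06 11.68] [-0.001  0.002 -0.   ]
.467,-.223,.142 [ 0.08  0.06 12.98] [-0.001  0.002 -0.   ]
```

```bash
python3 -m creep '[[[5,0.05,0.05,4,0,0,0],[5,0.05,0.05,7.5,0,0,0],[5,0.05,0.05,10,0,0,0],[5,0.05,0.05,11.5,0,0,0],[5,0.05,0.05,12.2,0,0,0],[5,0.05,0.05,12.6,0,0,0],[5,0.05,0.05,12.9,0,0,0],[5,0.05,0.05,13,0,0,0],[5,0.05,0.05,13,0,0,0]]]'; python3 to.py
```

```text
t: 30.5
eef_pos: [0.4674, -0.2234, 0.1429]
ee_rot: [3.142, 0.0, -0.155]
force: [0.5, -0.6, -5.5]
width: 0.0575
gripper_force: 55.0
t 30.50 pos [ 0.4674 -0.2234  0.1429] rot [ 3.142  0.    -0.155] F [ 0.5 -0.6 -5.5] w 0.0575 g 55.0
```

Still hanging about 1 mm above the floor. Lower the last bit, release, and rise.

```bash
python3 -m creep '[[[5,0,0,0.1,0,0,0],[5,0,0,0.15,0,0,0],[5,0,0,0.15,0,0,0]]]'; python3 -m creep '[[[7.5,0,0,0,0,0,0],[8.76,0,0,0,0,0,0],[8.76,0,0,0,0,0,0],[8.76,0,0,-4,0,0,0],[8.76,0,0,-9,0,0,0],[8.76,0,0,-12,0,0,0],[8.76,0,0,-12,0,0,0],[8.76,0,0,-12,0,0,0]]]';  python3 to.py .46,.2,.26 .5765,.3615,.26
```

```text
t: 30.88
eef_pos: [0.4677, -0.2235, 0.1417]
ee_rot: [3.141, -0.0, -0.155]
force: [-0.6, 0.4, 0.2]
width: 0.057
gripper_force: 55.0
t: 31.88
eef_pos: [0.467, -0.2232, 0.2605]
ee_rot: [-3.141, 0.002, -0.155]
force: [-0.3, 0.4, -0.4]
width: 0.0872
gripper_force: 0.0
t 31.88 pos [ 0.467  -0.2232  0.2605] rot [-3.141e+00  2.000e-03 -1.550e-01] F [-0.3  0.4 -0.4] w 0.0872 g 0.0
.46,.2,.26 [ -7.22 -41.71   0.08] [-0.     0.002  0.   ]
.5765,.3615,.26 [  1.79 -59.46   0.07] [-0.     0.002  0.   ]
```

```bash
python3 -m creep '[[[8.76,-1,-6,0,0,0,0],[8.76,-2,-12,0,0,0,0],[8.76,-3,-18,0,0,0,0],[8.76,-4,-24,0,0,0,0],[8.76,-5,-30,0,0,0,0],[8.76,-5,-36,0,0,0,0],[8.76,-5,-42,0,0,0,0],[8.76,-3,-48,0,0,0,0],[8.76,0,-54,0,0,0,0],[8.76,1.8,-59.5,0,0,0,0],[8.76,1.8,-59.5,0,0,0,0],[8.76,1.8,-59.5,3,0,0,0],[8.76,1.8,-59.5,7,0,0,0],[8.76,1.8,-59.5,7,0,0,0],[8.76,1.8,-59.5,7,0,0,0]]]'>/dev/null; python3 to.py .5765,.3615,.102;  python3 - <<'E'
from h import *
for n in("side","top"): cv2.imwrite(f"pics/{n}5.png",grab_frame(n))
S,T=cv2.imread("pics/side5.png"),cv2.imread("pics/top5.png")
cv2.imwrite("pics/j.png",np.hstack([cv2.resize(S[80:260,230:410],None,fx=2.2,fy=2.2),cv2.resize(T[110:290,265:445],None,fx=2.2,fy=2.2)]))
E
```

```text
t 33.75 pos [0.5773 0.3616 0.1922] rot [-3.142  0.    -0.155] F [ 0.4 -0.4  1.6] w 0.0874 g 0.0
.5765,.3615,.102 [-0.08  0.03  9.02] [-0.  0.  0.]
```

View pics/j.png

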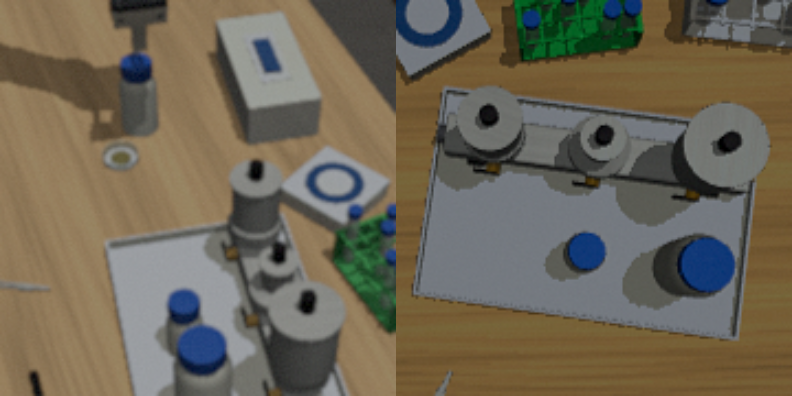

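Small and large bottles stand upright in front of their funnels, at crop (586,251) and (706,264), and the dish is in place. Now the medium bottle.

```bash
python3 -m creep '[[[8.76,0,0,4,0,0,0],[8.76,-0.1,0,7,0,0,0],[8.76,-0.1,0,9,0,0,0],[8.76,-0.1,0,9,0,0,0],[8.76,-0.1,0,9,0,0,0],[4,-0.1,0,9,0,0,0],[4,-0.1,0,9,0,0,0],[4,-0.1,0,9,0,0,0],[4,-0.1,0,9,0,0,0],[4,-0.1,0,9,0,0,0]]]' 45; python3 to.py .5765,.3615,.23 .5065,.024,.23
```

```text
t: 35.1
eef_pos: [0.5758, 0.3617, 0.1011]
ee_rot: [3.141, 0.001, -0.155]
force: [-0.2, 0.0, 1.4]
width: 0.049
gripper_force: 45.0
t 35.10 pos [0.5758 0.3617 0.1011] rot [ 3.141e+00  1.000e-03 -1.550e-01] F [-0.2  0.   1.4] w 0.0490 g 45.0
.5765,.3615,.23 [ 6.000e-02  1.000e-02 -1.289e+01] [0.    0.001 0.   ]
.5065,.024,.23 [ -1.65  34.44 -12.88] [0.    0.001 0.   ]
```

```bash
python3 -m creep '[[[4,0,0,-4,0,0,0],[4,0,0,-8,0,0,0],[4,0,0,-11,0,0,0],[4,-0.5,3,-12,0,0,0],[4,-1,7,-12,0,0,0],[4,-1.6,12,-12,0,0,0],[4,-1.6,17,-12,0,0,0],[4,-1.6,22,-12,0,0,0],[4,-1.6,27,-12,0,0,0],[4,-1.6,31,-12,0,0,0],[4,-1.6,34.4,-12,0,0,0],[4,-1.6,34.4,-12,0,0,0],[4,-1.6,34.4,-12,0,0,0],[4,-1.6,34.4,-12,0,0,0]]]'; python3 to.py .5065,.024,.12 .5065,.024,.105
```

```text
t: 36.85
eef_pos: [0.5071, 0.0252, 0.2209]
ee_rot: [-3.142, 0.001, -0.154]
force: [0.1, -0.3, -2.9]
width: 0.049
gripper_force: 45.0
t 36.85 pos [0.5071 0.0252 0.2209] rot [-3.142e+00  1.000e-03 -1.540e-01] F [ 0.1 -0.3 -2.9] w 0.0490 g 45.0
.5065,.024,.12 [-0.03  0.13 10.09] [0.    0.001 0.001]
.5065,.024,.105 [-0.03  0.13 11.59] [0.    0.001 0.001]
```

```bash
python3 -m creep '[[[4,0,0.1,4,0,0,0],[4,0,0.1,7.5,0,0,0],[4,0,0.1,9.5,0,0,0],[4,0,0.1,10.6,0,0,0],[4,0,0.1,11.2,0,0,0],[4,0,0.1,11.5,0,0,0],[4,0,0.1,11.6,0,0,0],[4,0,0.1,11.6,0,0,0]]]'; python3 to.py
```

```text
t: 37.85
eef_pos: [0.5071, 0.0236, 0.1056]
ee_rot: [-3.141, 0.0, -0.155]
force: [0.3, 0.4, -1.7]
width: 0.0495
gripper_force: 45.0
t 37.85 pos [0.5071 0.0236 0.1056] rot [-3.141  0.    -0.155] F [ 0.3  0.4 -1.7] w 0.0495 g 45.0
```

```bash
python3 -m creep '[[[4,0,0,0.08,0,0,0],[4,0,0,0.08,0,0,0],[4,0,0,0.08,0,0,0]]]'; python3 -m creep '[[[6,0,0,0,0,0,0],[7.5,0,0,0,0,0,0],[7.5,0,0,0,0,0,0],[7.5,0,0,-4,0,0,0],[7.5,0,0,-9,0,0,0],[7.5,0,0,-14,0,0,0],[7.5,-2,-5,-16,0,0,0],[7.5,-4,-11,-16,0,0,0],[7.5,-5,-17,-16,0,0,0],[7.5,-5,-23,-16,0,0,0],[7.5,-5,-29,-16,0,0,0],[7.5,-5,-29,-16,0,0,0],[7.5,-5,-29,-16,0,0,0],[7.5,-5,-29,-16,0,0,0]]]'; python3 - <<'E'
from h import *
np.set_printoptions(precision=4,suppress=True)
for n in("side","top"): cv2.imwrite(f"pics/{n}6.png",grab_frame(n))
S,T=cv2.imread("pics/side6.png"),cv2.imread("pics/top6.png")
cv2.imwrite("pics/k.png",np.hstack([cv2.resize(S[90:290,240:420],None,fx=2.2,fy=2.2),cv2.resize(T[110:310,265:445],None,fx=2.2,fy=2.2)]))
u=np.array([.155,.988])
for b in sorted(blobs(T,(100,120,90),(130,255,255),(280,190,430,260),60),key=lambda b:b[0][0]):
    for nm,z,f in(("L",.172,(.5906,-.2425)),("M",.136,(.63,.005)),("S",.104,(.61,-.119))):
        p=plane("top",b[0],z)[:2]; d=p-f
        if abs(d@u)<.06: print(nm,p,"along bar mm",1e3*d@u,"x",1e3*d@np.array([.988,-.155]))
E
```

```text
t: 38.22
eef_pos: [0.5073, 0.0235, 0.105]
ee_rot: [-3.141, -0.0, -0.155]
force: [-0.3, -1.0, 4.6]
width: 0.0494
gripper_force: 45.0
t: 39.98
eef_pos: [0.5022, 0.3168, 0.2645]
ee_rot: [-3.142, 0.001, -0.156]
force: [-0.0, -0.1, -0.6]
width: 0.0752
gripper_force: 0.0
M [0.5078 0.0232] along bar mm -1.0095970290827978 x -123.57732713996872
S [ 0.4873 -0.1   ] along bar mm -0.2500079152060515 x -124.21199471806909
L [ 0.4671 -0.2236] along bar mm -0.4336249359417401 x -124.96985366040356
```

View pics/k.png

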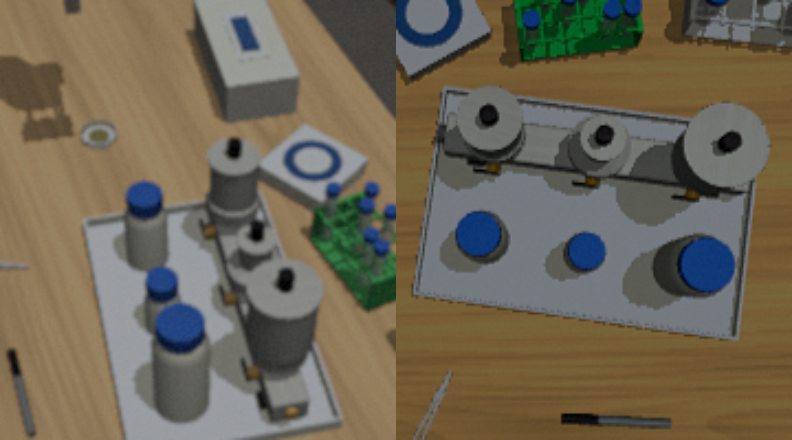

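All three bottles stand upright, within about 1 mm of their funnel axes. The funnel and lid are level, the dish is untouched, and the gripper is clear.

```bash
python3 -c "from station import *; print(job_done())"
```

```text
the job is handed in; nothing more can be done
None
```

The job is handed in, with no verdict returned: the funnel and its lid are seated level, the camera puts all three bottles upright within about 1 mm along the bar of their funnels' axes, the dish looks unmoved, and it took about 40 s of the 144 s allowed.

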